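# Clear the stacked format discs off the bench scale

### The arm

A 6-joint arm with a two-finger parallel gripper is mounted at the origin on a cart in front of the work surface, level with it; the furniture and walls round the work are solid. World frame = base frame: x ahead of the robot, y to its left, z up, the work surface at z = 0. Lengths are in mm, angles in rad, forces in N, time in s.
With the tool pointing down it reaches from about 350 to 875 mm from the base axis. Payload 4.2 kg.
Tool frame: the origin (TCP) lies midway between the tips of the shut fingers; the grasp point (between the pads) lies 19 mm behind it (arm.tcp_to_grasp is the distance from the TCP to the grasp point, in mm); z points along the fingers, y is the line along which they close (so a half turn about z gives the same grasp; the last joint's range is limited). The gripper opens to 85 mm and grips with 20 to 120 N. Pads are 22 mm wide; open, the fingers measure 114 mm over their backs; the gripper's body (76 mm by 85 mm) begins 54 mm behind the grasp point. The pads swing forward as they close: fully open they stand 13 mm farther back than shut.
Start: joints at [-1.054, 0.385, 0.008, 0, -1.194, -0.259], TCP at [159.363, -604.32, 231.312] pointing down, gripper open.
Joint ranges: [-3.14, 3.14], [-1.21, 2.06], [-1.07, 1.41], [-3.16, 2.05], [-2.99, -0.16], [-3.1, 3.1]. Speed limits (rad/s): [2.79, 2.79, 3.14, 3.14, 3.14, 3.14].

### API

Orientations are given as a unit quaternion [x, y, z, w].
In Python, from bench import arm, imaging, job, models gives the robot as it stands.
- The arm moves only by the tool arm_command, never from a script. Its argument "rows" is a list of rows, each an object with "grip": the opening, from 0 (shut) to 1 (fully open); "linear": the shift along the tool's x, y, z in mm, a list of three; "rot": the turn, a rotation vector about the tool's x, y, z in rad, a list of three. In form: [{"grip": grip, "linear": [tx, ty, tz], "rot": [rx, ry, rz]}, ...]. A call has 1 to 10 rows; each row is the pose to reach, as a shift and turn from the pose commanded when the call began, along the tool's axes at that moment; what a row does not reach only later rows make up. A row lasts 1/8 s, in which the tool goes at most 62.5 mm and 10.7 degrees, less where a joint would pass 70% of its speed; a pose out of reach is approached as far as the arm can. A call with a gripper value outside its range is refused whole. The fingers move at their own pace and stop on an object; the grip force is fixed at half the most. Time passes only in rows, so rows that repeat a pose let the fingers close. It gives the time, the measured TCP pose, the force, the opening and the grip force at its end, in the units of the state.
- arm.read_state(): the state, without advancing time (a new reading comes with each control period).
- imaging.get_image(name): name is "side" or "top" or "wrist"; returns a dict with "frame" (420x560x3 uint8, red, green, blue), "fx", "fy", "cx", "cy" (pixels), "extrinsics" (4x4, takes a point from world to camera coordinates); the wrist camera has in their place "T_tool_cam" (4x4, takes a point from camera to tool coordinates, whose origin is the TCP and whose axes are the flange's). Camera axes: x right, y down, z forward; pixel columns grow to the right and rows downward; lengths in mm; the calibration is good to about 2 mm. A picture is of the moment at which its call begins: read the wrist's pose just before it. There is no depth.
- job.job_done(): hands the job in; it is judged then, once.
Trained networks look in a picture, given as the dict that the camera call returned (one of the last four; its "shot" number tells which), for a name from the list of things; names that differ only in an ending like _2 or _b are one class to them, and where a whole thing is asked for, a point or a joint stands for the part that bears it (a point fixed in the world has none). Each returns a list of dicts, best first, with "score" (0 to 1); they miss things now and then, are a little off and sometimes report something else, mostly with a low value. They report only what shows in the picture. A call takes as long as a camera call. They do not tell look-alikes from the thing itself.
- models.spot_in(picture, query): "rect" ([left, top, right, bottom] in pixels, round what is visible of it).
- models.tip_of(picture, query): "pixel" ([column, row] in pixels: a listed point, or the origin of a listed thing).
The state is a dict: "clock": time; "joints": joint angles; "joint_vel": joint speeds; "joint_efforts": joint torques, N m; "position": TCP position; "ee_rot": TCP orientation; "contact_force": force on the tool from outside, world axes, zero at the start; "wrist_torque": the same for the moment, N m; "gripper_width": finger opening in mm; "grasp_force": force on a finger pad.
Only numpy, scipy, OpenCV 4.12 (cv2) and the standard library are available. Lean on these libraries where they do the work, as an engineer would, in place of code of your own. Each camera call takes 0.05 s, during which the arm holds its last target. There are 200 camera calls.

### The job

The bench scale is needed for weighing: take the stack on it apart from the top down, one thing at a time, and set each thing upright and centred on the stand of its own colour (the red bung on the red stand's post, then the green, the yellow and the blue disc). Keep everything upright all the way, let each thing go and come to rest before taking the next, and do not disturb the spare pump head and the marker pen that lie among the stands.

Things in the scene. Friction and masses are not known exactly. Their poses are not given: they have to be found in the camera images.
- red_bung_mid (a point): Red plastic drum bung, on top of the stack at the start: round, 58 mm across and 33 mm high, with upright sides over its lower part and a narrower round top. This point is on its axis, half-way up (16.5 mm above its underside); z points up. Loose, about 30 g. Grip its lower part, a few mm below this point.
- green_disc_mid (a point): Green format disc, under the red bung: a round green plastic flange 74 mm across, 6 mm thick, with a round aluminium hub 40 mm across and 44 mm high on it (50 mm high in all). This point is on its axis, half-way up (25 mm above its underside, 19 mm above the flange); z up. Loose, 0.1 to 0.2 kg. Grip the hub 5 to 12 mm above this point, fingers clear of the flange.
- yellow_disc_mid (a point): Yellow format disc, under the green disc: a round yellow plastic flange 94 mm across, 6 mm thick, with a round aluminium hub 40 mm across and 44 mm high on it (50 mm high in all). This point is on its axis, half-way up (25 mm above its underside, 19 mm above the flange); z up. Loose, 0.1 to 0.2 kg. Grip the hub 5 to 12 mm above this point, fingers clear of the flange.
- blue_disc_mid (a point): Blue format disc, at the bottom, on the scale 24 mm above the table: a round blue plastic flange 116 mm across, 6 mm thick, with a round aluminium hub 40 mm across and 44 mm high on it (50 mm high in all). This point is on its axis, half-way up (25 mm above its underside, 19 mm above the flange); z up. Loose, 0.1 to 0.2 kg. Grip the hub 5 to 12 mm above this point, fingers clear of the flange.
- red_stand_top (a point): Red stand: a fixed round steel plate 124 mm across and 6 mm high on the table with a red face and a red round post 48 mm across and 20 mm high in its middle. This point is the centre of the face on which the red bung belongs (top of the post, 26 mm above the table); z points up.
- green_stand_top (a point): Green stand: a fixed round steel plate 124 mm across and 6 mm high on the table with a green face on which a thin dark circle shows the outline of the disc. This point is the centre of the face on which the green disc belongs (6 mm above the table); z points up.
- yellow_stand_top (a point): Yellow stand: a fixed round steel plate 124 mm across and 6 mm high on the table with a yellow face on which a thin dark circle shows the outline of the disc. This point is the centre of the face on which the yellow disc belongs (6 mm above the table); z points up.
- blue_stand_top (a point): Blue stand: a fixed round steel plate 124 mm across and 6 mm high on the table with a blue face on which a thin dark circle shows the outline of the disc. This point is the centre of the face on which the blue disc belongs (6 mm above the table); z points up.
- spare_pump_mid (a point): Spare black lotion pump head, 31 x 58 x 58 mm, standing loose among the stands: not to be disturbed. This point is on its axis half-way up, 28 mm above the table. (Fixed things to steer clear of: the filling nozzle and its rod in front of the filling machine, to the right of the scale, reach up to 0.42 m above the table.)
- pen: Marker pen with a blue cap, 135 mm long and 17 mm thick, lying loose on the table beside the scale: not to be disturbed. Its origin is under its middle; its length lies along its y axis.
There are look-alikes about, which are no part of the job. What is meant by the part that bears red_bung_mid is not purple, and is the larger of those in its own colour.

How it is judged (in metres and radians):
On the way, in this order (a step that is already met when the one before it is completed fails the run):
1. the red bung stands released and at rest on the red stand (horizontal distance between red_bung_mid and red_stand_top below 0.014 m and z of red_bung_mid in the frame of red_stand_top between 0.0125 and 0.0205 m and angle between red_bung_mid's own z axis and vertical below 0.08 rad and linear speed of red_bung below 0.02 m/s and angular speed of red_bung below 0.2 rad/s and contact force between the fingers and red_bung below 0.1 N), for 0.2 s.
2. the green disc stands released and at rest on the green stand (horizontal distance between green_disc_mid and green_stand_top below 0.014 m and z of green_disc_mid in the frame of green_stand_top between 0.021 and 0.029 m and angle between green_disc_mid's own z axis and vertical below 0.08 rad and linear speed of green_disc below 0.02 m/s and angular speed of green_disc below 0.2 rad/s and contact force between the fingers and green_disc below 0.1 N), for 0.2 s.
3. the yellow disc stands released and at rest on the yellow stand (horizontal distance between yellow_disc_mid and yellow_stand_top below 0.014 m and z of yellow_disc_mid in the frame of yellow_stand_top between 0.021 and 0.029 m and angle between yellow_disc_mid's own z axis and vertical below 0.08 rad and linear speed of yellow_disc below 0.02 m/s and angular speed of yellow_disc below 0.2 rad/s and contact force between the fingers and yellow_disc below 0.1 N), for 0.2 s.
4. the blue disc stands released and at rest on the blue stand (horizontal distance between blue_disc_mid and blue_stand_top below 0.014 m and z of blue_disc_mid in the frame of blue_stand_top between 0.021 and 0.029 m and angle between blue_disc_mid's own z axis and vertical below 0.08 rad and linear speed of blue_disc below 0.02 m/s and angular speed of blue_disc below 0.2 rad/s and contact force between the fingers and blue_disc below 0.1 N), for 0.2 s.
At the end, for the whole second after the job is handed in: The red bung and the green, yellow and blue discs each stand on the stand of their own colour, released and at rest: axis within 14 mm of the stand's centre, upright within 0.08 rad, resting on its face (height within 4 mm) (all of step 1 and all of step 2 and all of step 3 and all of step 4); the robot touches nothing.
It fails at once if the spare pump head or the marker pen was moved more than 25 mm (distance of any of spare_pump_mid, pen from where it was at the start of the episode above 0.025 m).
It fails at once if the bung or a disc was tipped by more than 0.6 rad (angle between any of red_bung_mid, green_disc_mid, yellow_disc_mid, blue_disc_mid's own z axis and vertical above 0.6 rad).
It fails at once if a lower thing was moved before the one above it was on its stand (lifted together or stack knocked) ((distance of green_disc_mid from where it was at the start of the episode above 0.03 m and not (horizontal distance between red_bung_mid and red_stand_top below 0.014 m and z of red_bung_mid in the frame of red_stand_top between 0.0125 and 0.0205 m)) or (distance of yellow_disc_mid from where it was at the start of the episode above 0.03 m and not (horizontal distance between green_disc_mid and green_stand_top below 0.014 m and z of green_disc_mid in the frame of green_stand_top between 0.021 and 0.029 m)) or (distance of blue_disc_mid from where it was at the start of the episode above 0.03 m and not (horizontal distance between yellow_disc_mid and yellow_stand_top below 0.014 m and z of yellow_disc_mid in the frame of yellow_stand_top between 0.021 and 0.029 m))).
It also fails if it takes over 128 s, if anything falls off the work surface, if the arm or the gripper's body presses on something with over 40 N, if the wrist force passes 120 N, or if a joint passes its speed limit or range.

## Working session

There is one attempt and no reset: what is moved stays moved. The work goes in short steps, Python scripts to look and compute and a tool call to move; the robot and the scene stay as the last step left them, time stands still between calls to the robot, and variables do not carry over. Pictures are saved under pics/ and viewed, at most 14 in all, crops included, and the job is handed in when it is done.

Besides the shell and the picture viewer there is one more tool, called after "Call:" by a JSON object that holds its "api" and its "payload". arm_command: Moves the arm, as the interface text tells. Its arguments: {"type":"object","properties":{"rows":{"type":"array"}},"required":["rows"]}

```bash
mkdir -p pics
cat > h.py <<'E'
import numpy as np, cv2
from bench import arm, imaging, job, models
from scipy.spatial.transform import Rotation as R
def cam(name):
    s=arm.read_state(); p=imaging.get_image(name)
    if name=='wrist':
        T=np.eye(4); T[:3,:3]=R.from_quat(s['ee_rot']).as_matrix(); T[:3,3]=s['position']
        W=T@np.array(p['T_tool_cam'])
    else: W=np.linalg.inv(np.array(p['extrinsics']))
    return p,W
def save(p,n,crop=None,k=1):
    f=p['frame'][:,:,::-1]
    if crop: l,t,r,b=crop; f=f[t:b,l:r]
    cv2.imwrite('pics/'+n,cv2.resize(f,None,fx=k,fy=k,interpolation=cv2.INTER_CUBIC))
def ray(p,W,px):
    d=W[:3,:3]@np.array([(px[0]-p['cx'])/p['fx'],(px[1]-p['cy'])/p['fy'],1]); return W[:3,3],d/np.linalg.norm(d)
def atz(p,W,px,z):
    o,d=ray(p,W,px); return o+d*(z-o[2])/d[2]
def tri(rays):
    A=sum(np.eye(3)-np.outer(d,d) for o,d in rays); b=sum((np.eye(3)-np.outer(d,d))@o for o,d in rays)
    x=np.linalg.solve(A,b); return x,max(np.linalg.norm(np.cross(d,x-o)) for o,d in rays)
def proj(p,W,x):
    c=np.linalg.inv(W)@np.append(x,1); return np.array([p['fx']*c[0]/c[2]+p['cx'],p['fy']*c[1]/c[2]+p['cy']])
PTS=['red_bung_mid','green_disc_mid','yellow_disc_mid','blue_disc_mid','red_stand_top','green_stand_top','yellow_stand_top','blue_stand_top','spare_pump_mid','pen']
E
python3 - <<'E'
from h import *
np.set_printoptions(precision=1,suppress=True)
C={n:cam(n) for n in('side','top')}
for n,(p,W) in C.items(): save(p,n+'0.png'); print(n,W[:3,3],W[:3,2])
for q in PTS:
    for n,(p,W) in C.items(): print(q,n,[(np.array(d['pixel']),round(d['score'],2)) for d in models.tip_of(p,q)[:4]])
    a=[models.tip_of(p,q) for p,W in C.values()]
    if a[0] and a[1]: print('   ',tri([ray(*C[n],x[0]['pixel']) for n,x in zip(C,a)]))
s=arm.read_state(); print(s['clock'],s['position'],s['ee_rot'])
E
```

```text
side [-97.7 630.4 513.8] [ 0.7 -0.5 -0.4]
top [ 418.5  121.9 1259.3] [ 0.1  0.  -1. ]
red_bung_mid side [(array([395.5, 158.7]), 0.89), (array([358.3, 272.4]), 0.86), (array([330.9, 256.7]), 0.65)]
red_bung_mid top [(array([324.9, 259. ]), 0.68), (array([325.8, 228.8]), 0.64), (array([401.2, 238.7]), 0.58)]
    (array([406.3,  42.5, 246.2]), np.float64(28.56746233657694))
green_disc_mid side [(array([395.3, 178. ]), 0.82)]
green_disc_mid top [(array([396.3, 239. ]), 0.82)]
    (array([476.3, -97.3, 154.3]), np.float64(0.3707708109678811))
yellow_disc_mid side [(array([393.2, 204.4]), 0.7)]
yellow_disc_mid top [(array([389.4, 241.7]), 0.56)]
    (array([472.4, -93.1,  99. ]), np.float64(0.10814884222105259))
blue_disc_mid side [(array([385.9, 223.7]), 0.87), (array([311.4, 308.8]), 0.38)]
blue_disc_mid top []
red_stand_top side [(array([307.6, 216.5]), 0.86)]
red_stand_top top [(array([353.1, 172.2]), 0.69)]
    (array([643.6, -15.7,  29.8]), np.float64(2.169138366145298))
green_stand_top side [(array([224.8, 331.9]), 0.67)]
green_stand_top top [(array([207.8, 248.7]), 0.63)]
    (array([447.5, 331.4,   6.5]), np.float64(1.9076189394746559))
yellow_stand_top side [(array([206.6, 277.5]), 0.93)]
yellow_stand_top top [(array([232.5, 185.1]), 0.77), (array([269.7, 265. ]), 0.44)]
    (array([605.8, 275.5,   5.5]), np.float64(3.06235469827966))
blue_stand_top side [(array([263.7, 244.3]), 0.9)]
blue_stand_top top [(array([294.8, 176.4]), 0.92)]
    (array([630.3, 122.4,  12.8]), np.float64(2.122605128222512))
spare_pump_mid side [(array([256.8, 270.3]), 0.97)]
spare_pump_mid top [(array([261.4, 213.5]), 0.66)]
    (array([536.5, 202.9,  26.9]), np.float64(0.108896863599555))
pen side [(array([311.7, 310.8]), 0.83)]
pen top [(array([271.7, 265.2]), 0.67)]
    (array([412.3, 175.5,  -4.4]), np.float64(0.1692963989088432))
2.1 [ 159.4 -604.3  231.3] [-0.1  1.  -0.   0. ]
```

View pics/side0.png

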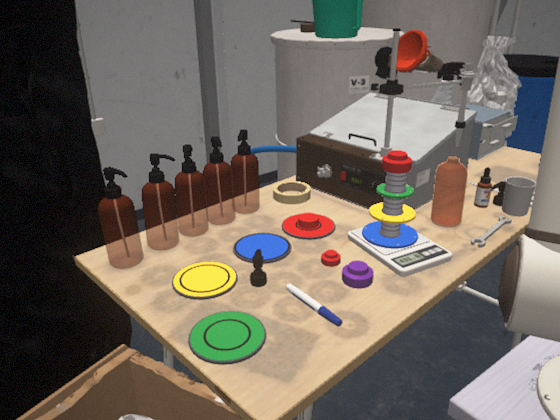

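View pics/top0.png

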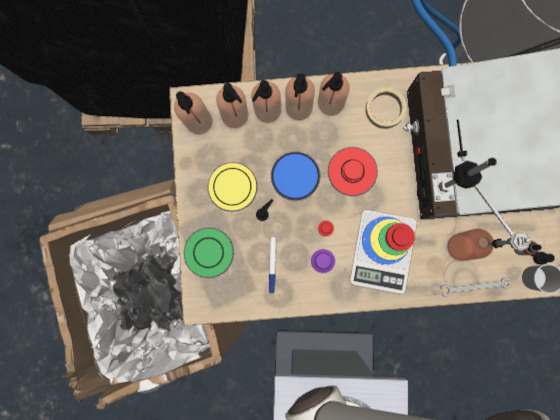

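Run:
```python
from h import *
np.set_printoptions(precision=1,suppress=True)
C={n:cam(n) for n in('side','top')}
save(C['side'][0],'side_crop.png',(290,120,450,300),3.3)
print(tri([ray(*C['side'],(395.5,158.7)),ray(*C['top'],(401.2,238.7))]))
for a in((358.3,272.4),(330.9,256.7)):
  for b in ((324.9,259),(325.8,228.8)): print(a,b,tri([ray(*C['side'],a),ray(*C['top'],b)]))
s=arm.read_state()
print(R.from_quat(s['ee_rot']).as_matrix(),arm.tcp_to_grasp,s['clock'],s['gripper_width'])
```

```text
(array([477.2, -97.6, 194.6]), np.float64(3.118675125794469))
(358.3, 272.4) (324.9, 259) (array([429.9,  45.6,  13.2]), np.float64(1.1469745567134038))
(358.3, 272.4) (325.8, 228.8) (array([485.1,  24.8, -19.7]), np.float64(28.2608169133436))
(330.9, 256.7) (324.9, 259) (array([447. ,  66.5,  47.1]), np.float64(24.49226509468481))
(330.9, 256.7) (325.8, 228.8) (array([504. ,  45.4,  12.7]), np.float64(0.12747811306445603))
[[-1.  -0.3 -0. ]
 [-0.3  1.   0. ]
 [ 0.   0.  -1. ]] 18.700000000000003 2.2 85.05235949999476
```

View pics/side_crop.png

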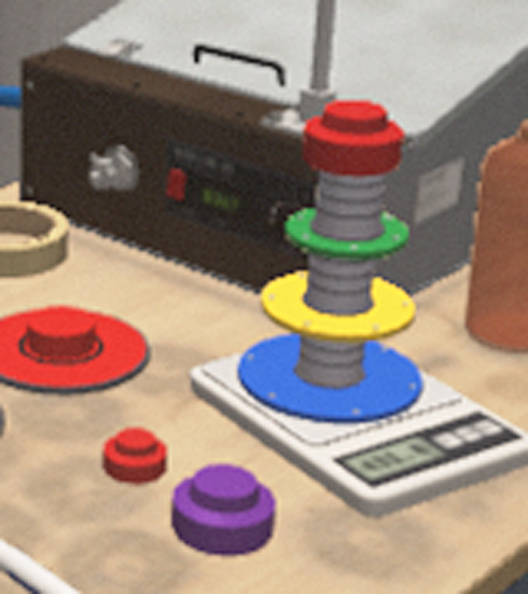

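Run:
```python
from h import *
np.set_printoptions(precision=3,suppress=True)
C={n:cam(n) for n in('side','top')}
save(C['top'][0],'top_crop.png',(340,60,560,300),2.5)
for px in ((397,32),(392,88)):
  for b in ((490,162),(466,175),(459,122)): print(px,b,tri([ray(*C['side'],px),ray(*C['top'],b)]))
for b in ((466,175),(444,186),(490,162)): print(atz(*C['top'],b,420),atz(*C['top'],b,200))
s=arm.read_state()
print(R.from_quat(s['ee_rot']).as_matrix(),imaging.get_image('wrist')['T_tool_cam'])
```

```text
(397, 32) (490, 162) (array([ 593.496, -201.983,  413.474]), np.float64(1.5142195029848136))
(397, 32) (466, 175) (array([ 566.887, -163.454,  417.493]), np.float64(5.600561544213366))
(397, 32) (459, 122) (array([ 627.838, -177.588,  414.061]), np.float64(43.52483569300496))
(392, 88) (490, 162) (array([ 623.039, -245.546,  290.044]), np.float64(3.695901349170844))
(392, 88) (466, 175) (array([ 591.372, -199.648,  300.569]), np.float64(1.2108141879835839))
(392, 88) (459, 122) (array([ 662.825, -218.13 ,  289.673]), np.float64(44.45580559579372))
[ 570.631 -158.881  420.   ] [ 610.494 -232.472  200.   ]
[ 551.475 -122.713  420.   ] [ 586.317 -186.824  200.   ]
[ 593.265 -198.471  420.   ] [ 639.06  -282.439  200.   ]
[[-0.967 -0.255 -0.   ]
 [-0.255  0.967  0.   ]
 [ 0.     0.    -1.   ]] [[   0.      -0.964   -0.265   66.542]
 [   1.      -0.       0.001    0.314]
 [  -0.001   -0.265    0.964 -142.933]
 [   0.       0.       0.       1.   ]]
```

View pics/top_crop.png

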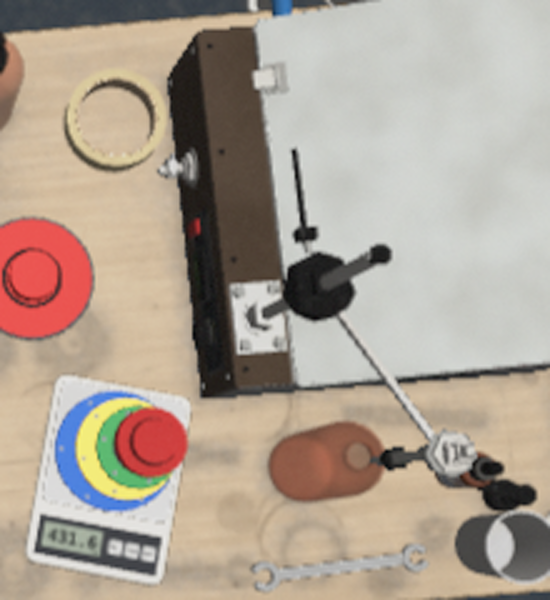

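The stack's top piece (side pixel 395,159) is the larger red bung. The loose red one at (331,257) is smaller and the one at (358,272) is purple, so the crop confirms the stack's bung is the one meant. The pump is at side (257,270), the pen at (312,310). In the top view the nozzle rig stands at about (466-540,175-260), to the right of the stack.

Run:
```python
from h import *
np.set_printoptions(precision=1,suppress=True)
C={n:cam(n) for n in('side','top')}
save(C['side'][0],'side_crop2.png',(360,20,560,250),2.5)
for px in ((461,128),(452,70),(430,68)):
  for b in ((521,241),(542,258),(497,244)): print(px,b,tri([ray(*C['side'],px),ray(*C['top'],b)]))
for z in(200,300,400): print(z,[atz(*C['top'],b,z) for b in((521,241),(542,258),(497,244))])
p,W=cam('wrist'); save(p,'wrist0.png')
```

```text
(461, 128) (521, 241) (array([ 482.9, -330.8,  213.4]), np.float64(9.780084302739338))
(461, 128) (542, 258) (array([ 468.7, -352.8,  217.5]), np.float64(34.40949743402277))
(461, 128) (497, 244) (array([ 466.9, -285.2,  223.9]), np.float64(0.6839286627552953))
(452, 70) (521, 241) (array([ 479.4, -269.2,  346.6]), np.float64(14.49960624295404))
(452, 70) (542, 258) (array([ 466.9, -287.6,  351.5]), np.float64(35.96940639777553))
(452, 70) (497, 244) (array([ 465.5, -231.6,  350.7]), np.float64(5.157705701373806))
(430, 68) (521, 241) (array([ 494.2, -250.5,  355.1]), np.float64(35.19619855968274))
(430, 68) (542, 258) (array([ 481. , -266.4,  361.9]), np.float64(56.461440544414344))
(430, 68) (497, 244) (array([ 480.5, -215. ,  358.1]), np.float64(25.244727776041373))
200 [array([ 475.9, -343. ,  200. ]), array([ 442.2, -384.8,  200. ]), array([ 468.5, -294.1,  200. ])]
300 [array([ 470.5, -299.1,  300. ]), array([ 440. , -336.9,  300. ]), array([ 463.8, -254.8,  300. ])]
400 [array([ 465.1, -255.2,  400. ]), array([ 437.8, -289.1,  400. ]), array([ 459.1, -215.6,  400. ])]
```

View pics/side_crop2.png

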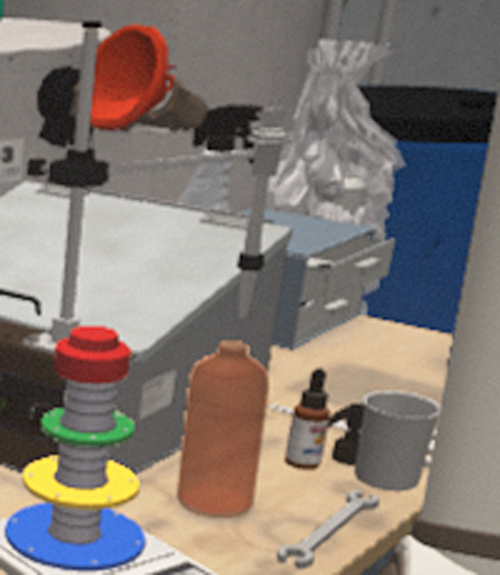

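The nozzle hangs at about (475,-285) from z 220 to 340, and its rod is at about (593,-201). I'll swing in at a small radius to stay clear of both.

Call:
{"api": "arm_command", "payload": {"rows": [{"grip": 1,"linear": [0,48,-30],"rot": [0,0,0.12]},{"grip": 1,"linear": [-1,96,-60],"rot": [0,0,0.258]},{"grip": 1,"linear": [-1,145,-80],"rot": [0,0,0.258]},{"grip": 1,"linear": [-2,193,-99],"rot": [0,0,0.258]},{"grip": 1,"linear": [-3,241,-99],"rot": [0,0,0.258]},{"grip": 1,"linear": [-3,241,-99],"rot": [0,0,0.258]}]}}

```text
clock: 3.25
position: [99.8, -368.2, 331.5]
ee_rot: [-0.001, 1.0, -0.001, 0.001]
contact_force: [-0.2, -0.0, -0.3]
gripper_width: 85.2
grasp_force: 0.0
```

Call:
{"api": "arm_command", "payload": {"rows": [{"grip": 1,"linear": [-45,30,0],"rot": [0,0,0]},{"grip": 1,"linear": [-90,60,0],"rot": [0,0,0]},{"grip": 1,"linear": [-135,90,0],"rot": [0,0,0]},{"grip": 1,"linear": [-180,120,0],"rot": [0,0,0]},{"grip": 1,"linear": [-210,170,0],"rot": [0,0,0]},{"grip": 1,"linear": [-240,220,0],"rot": [0,0,0]},{"grip": 1,"linear": [-270,271,0],"rot": [0,0,0]},{"grip": 1,"linear": [-270,271,0],"rot": [0,0,0]}]}}

```text
clock: 4.25
position: [373.1, -96.7, 330.0]
ee_rot: [-0.003, 1.0, -0.0, -0.0]
contact_force: [1.3, -0.2, -0.2]
gripper_width: 85.4
grasp_force: 0.0
```

```bash
cat > look.py <<'E'
import sys
from h import *
np.set_printoptions(precision=1,suppress=True)
names=sys.argv[2:]
C={n:cam(n) for n in('side','top','wrist')}
save(C['wrist'][0],sys.argv[1])
print(arm.read_state()['position'])
for q in names:
    r={n:[np.array(d['pixel']) for d in models.tip_of(C[n][0],q)[:3]] for n in C}
    print(q,r)
    ks=[n for n in r if r[n]]
    import itertools
    best=None
    for c in itertools.product(*[range(len(r[n])) for n in ks]):
        if len(ks)<2: break
        x,e=tri([ray(*C[n],r[n][i]) for n,i in zip(ks,c)])
        if best is None or e<best[1]: best=(x,e,c)
    print('   ',ks,best)
E
python3 look.py w1.png red_bung_mid green_disc_mid yellow_disc_mid blue_disc_mid red_stand_top blue_stand_top
```

```text
[371.  -99.9 330.1]
red_bung_mid {'side': [array([358.2, 272.2]), array([399.4, 159.7]), array([330.8, 256.5])], 'top': [array([326.7, 260.2]), array([398.8, 237.2]), array([328.5, 228.3])], 'wrist': [array([281.7, 308.5]), array([376.4, 262.6]), array([384.4, 208.9])]}
    ['side', 'top', 'wrist'] (array([427.6,  45.5,  15.7]), np.float64(3.291009358477343), (0, 0, 2))
green_disc_mid {'side': [array([393.6, 177.2])], 'top': [array([395.7, 239.1]), array([390.4, 237.9])], 'wrist': [array([278. , 289.7])]}
    ['side', 'top', 'wrist'] (array([478.8, -98.9, 154.4]), np.float64(4.283104882095382), (0, 0, 0))
yellow_disc_mid {'side': [array([392.2, 201.1])], 'top': [], 'wrist': []}
    ['side'] None
blue_disc_mid {'side': [array([387.1, 220.8])], 'top': [], 'wrist': []}
    ['side'] None
red_stand_top {'side': [array([310.9, 219.7]), array([394.3, 181.3])], 'top': [array([352. , 170.6])], 'wrist': [array([335.3, 345.2])]}
    ['side', 'top', 'wrist'] (array([644.8, -16.5,  24.3]), np.float64(6.199665025063643), (0, 0, 0))
blue_stand_top {'side': [array([263.2, 244.2])], 'top': [array([292.8, 175.2])], 'wrist': []}
    ['side', 'top'] (array([631.5, 125.6,  13.9]), np.float64(4.424851756110763), (0, 0))
```

View pics/w1.png

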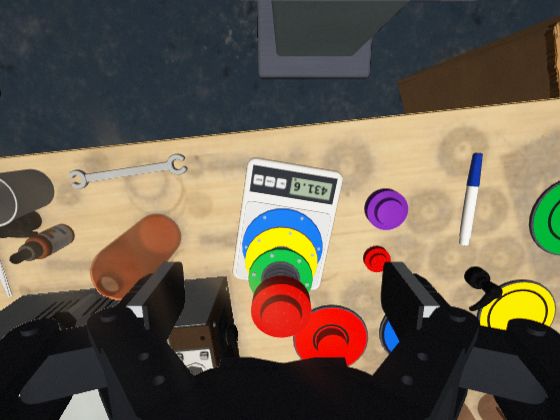

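The wrist view shows the stack's bung at (281,308), the red stand at (330,337) and the scale below. Pump (482,287) and pen (470,200) are well away. I'll refine the bung and stands by colour fits.

```bash
cat > fit.py <<'E'
from h import *
np.set_printoptions(precision=1,suppress=True)
HUE={'red':[(0,8),(172,180)],'green':[(50,85)],'yellow':[(22,34)],'blue':[(100,118)]}
def blobs(p,c,mn=60):
    f=cv2.cvtColor(p['frame'],cv2.COLOR_RGB2HSV); m=0
    for a,b in HUE[c]: m=m|cv2.inRange(f,(a,130,60),(b,255,255))
    cs,_=cv2.findContours(m,cv2.RETR_EXTERNAL,cv2.CHAIN_APPROX_NONE)
    return [x for x in sorted(cs,key=cv2.contourArea,reverse=True) if cv2.contourArea(x)>mn]
def stand(p,W,c,z=6):
    out=[]
    for x in blobs(p,c):
        h=cv2.convexHull(x)[:,0]
        w=np.array([atz(p,W,q,z)[:2] for q in h]); ctr,r=cv2.minEnclosingCircle(w.astype(np.float32)); e=cv2.fitEllipse(w.astype(np.float32)) if len(w)>5 else None
        out.append((x[:,0].mean(0),e[0],e[1]) if e else (ctr,r))
    return out
E
python3 - <<'E'
from fit import *
C={n:cam(n) for n in('side','top','wrist')}
for c in HUE:
    for n in C:
        for o in stand(*C[n],c)[:3]: print(c,n,*[np.array(v) for v in o])
for n,ps in {'side':[(399,160),(395.5,158.7)],'top':[(401,238.7),(398.8,237.2)],'wrist':[(281.7,308.5)]}.items():
    for px in ps: print(n,atz(*C[n],px,190.5))
print(tri([ray(*C['top'],(400,238)),ray(*C['wrist'],(281.7,308.5))]),tri([ray(*C['side'],(397.5,159.3)),ray(*C['wrist'],(281.7,308.5))]))
E
```

```text
red side [411.6  50.6] [ 2630.7 -2875.5] [ 256.7 2756.2]
red side [308.  224.8] [650.4 -20. ] [117.  119.2]
red side [396.3 161.8] [ 803.3 -507.2] [ 92.1 220.4]
red top [352.3 170.8] [650. -18.] [117.  117.5]
red top [400.  236.7] [ 490.3 -135.7] [65.9 69.4]
red top [325.5 228. ] [506.5  45.8] [36.3 37.9]
red wrist [307.9 322.2] [622.3 -54.9] [132.2 214.4]
red wrist [376.9 258.6] [508.9  45.8] [40.2 44.9]
green side [226.5 335.6] [440.2 330. ] [115.1 116.1]
green side [336.7  16.8] [-7041.1  7281.7] [  922.9 27566.3]
green side [393.5 191.5] [ 661.2 -331.4] [ 93.7 100.6]
green wrist [281.8 269.3] [ 541.2 -101.3] [97.8 98.5]
green wrist [548.  220.1] [442.3 328.5] [111.8 115.8]
green wrist [556.1 219.7] [444.1 324.1] [51.5 61.6]
yellow side [204.2 278.6] [605.1 277.2] [117.5 117.7]
yellow side [391.5 213.6] [ 574.8 -220.5] [109.  119.9]
yellow top [231.8 186.3] [604.7 279.6] [115.4 115.9]
yellow top [383.5 240.2] [ 483.1 -111.5] [94.6 95.5]
yellow wrist [513.7 308.7] [596.6 278.9] [ 96.1 123. ]
yellow wrist [281.8 250.1] [ 513.2 -100.3] [110.  110.6]
blue side [535.7 113.9] [  931.6 -1617.1] [ 328.9 1581.8]
blue side [261.4 246.4] [636.5 120.9] [110.4 110.8]
blue side [389.5 235.3] [ 505.5 -131.4] [118.4 123.5]
blue top [295.  175.4] [635.6 123.7] [110.8 111.3]
blue top [440.7  29.4] [1017.1 -228.9] [ 92.4 197.4]
blue top [376.6 239.8] [ 481.  -100.6] [114.1 114.2]
blue wrist [283.4 232.4] [489.1 -98.6] [119.2 120.5]
blue wrist [475.1 170. ] [376.7 175. ] [17.9 59.6]
blue wrist [390.  335.8] [646.5  79.5] [23.  56.3]
side [ 477.  -103.5  190.5]
side [ 486.4 -104.2  190.5]
top [ 475.  -100.1  190.5]
top [478.1 -95.5 190.5]
wrist [480.  -99.5 190.5]
(array([476.6, -98.3, 195. ]), np.float64(1.2663238903312313)) (array([478.2, -99.6, 192.7]), np.float64(0.37685101252865527))
```

Call:
{"api": "arm_command", "payload": {"rows": [{"grip": 1,"linear": [-40,0,20],"rot": [0,0,0]},{"grip": 1,"linear": [-80,0,40],"rot": [0,0,0]},{"grip": 1,"linear": [-107,0,60],"rot": [0,0,0]},{"grip": 1,"linear": [-107,0,70],"rot": [0,0,0]},{"grip": 1,"linear": [-107,0,70],"rot": [0,0,0]}]}}

```text
clock: 6.08
position: [477.0, -99.6, 259.6]
ee_rot: [0.0, 1.0, -0.0, -0.001]
contact_force: [0.0, 0.2, 0.8]
gripper_width: 85.4
grasp_force: 0.0
```

```bash
cat > g.py <<'E'
import sys
from fit import *
# usage: g.py colour z_of_outline pic
c,z=sys.argv[1],float(sys.argv[2])
C={n:cam(n) for n in('side','top','wrist')}
s=arm.read_state(); print('tcp',np.array(s['position']),np.array(s['ee_rot'])*1000,s['gripper_width'],s['clock'])
for n in C:
    for o in stand(*C[n],c,z)[:3]: print(c,n,*[np.array(v) for v in o])
q={'red':'red_bung_mid'}.get(c,c+'_disc_mid')
zm=float(sys.argv[3])
for n in C: print(q,n,[(np.array(d['pixel']),round(d['score'],2),atz(*C[n],d['pixel'],zm)[:2]) for d in models.tip_of(C[n][0],q)[:3]])
for n in sys.argv[4:]:
    save(C[n.split('_')[0]][0],n+'.png')
E
python3 g.py red 192 190.5
```

```text
tcp [477.7 -99.7 261.5] [   0.  1000.    -0.     1.1] 85.42236598243791 6.225
red side [308.  224.8] [376.3 218.3] [74.3 75.7]
red side [396.3 161.8] [473.1 -90.3] [ 58.2 140.5]
red side [206.4 178. ] [646.7 234.8] [ 58.3 139.3]
red top [352.3 170.8] [615.6   2.7] [ 99.7 100.1]
red wrist [280.7 221.8] [480.5 -99.9] [58.  61.4]
red wrist [340.8 302.5] [539.1 -56.6] [62.9 63.4]
red wrist [395.7 199.4] [462.7 -21.8] [21.3 23.4]
red_bung_mid side [(array([397.3, 158. ]), 0.73, array([ 486.9, -110.2])), (array([309.9, 308.5]), 0.62, array([224.6, 345.5])), (array([334. , 258.2]), 0.5, array([285.2, 252.4]))]
red_bung_mid top []
red_bung_mid wrist [(array([412.7, 133.2]), 0.97, array([419. , -16.9])), (array([399.5, 205.4]), 0.91, array([466. , -20.8]))]
```

Call:
{"api": "arm_command", "payload": {"rows": [{"grip": 1,"linear": [-2,0,30],"rot": [0,0,0]},{"grip": 1,"linear": [-2,0,60],"rot": [0,0,0]},{"grip": 1,"linear": [-2,0,85],"rot": [0,0,0]},{"grip": 1,"linear": [-2,0,99],"rot": [0,0,0]},{"grip": 1,"linear": [-2,0,99],"rot": [0,0,0]},{"grip": 0.6,"linear": [-2,0,99],"rot": [0,0,0]},{"grip": 0.4,"linear": [-2,0,99],"rot": [0,0,0]},{"grip": 0.4,"linear": [-2,0,99],"rot": [0,0,0]},{"grip": 0.4,"linear": [-2,0,99],"rot": [0,0,0]}]}}

```text
clock: 7.5
position: [481.1, -99.6, 163.0]
ee_rot: [-0.0, 1.0, -0.0, 0.002]
contact_force: [-0.6, 0.1, 6.0]
gripper_width: 55.7
grasp_force: 63.9
```

Call:
{"api": "arm_command", "payload": {"rows": [{"grip": 0.4,"linear": [0,0,-5],"rot": [0,0,0]},{"grip": 0.4,"linear": [0,0,-15],"rot": [0,0,0]},{"grip": 0.4,"linear": [0,0,-35],"rot": [0,0,0]},{"grip": 0.4,"linear": [0,0,-60],"rot": [0,0,0]},{"grip": 0.4,"linear": [0,0,-60],"rot": [0,0,0]}]}}

```text
clock: 8.12
position: [481.0, -99.6, 223.5]
ee_rot: [0.0, 1.0, 0.0, 0.002]
contact_force: [0.4, 0.1, -0.1]
gripper_width: 55.9
grasp_force: 63.5
```

```bash
python3 g.py red 250 250 wrist_2 side_2
```

```text
tcp [479.1 -99.5 220.5] [   0.3 1000.     0.2   -0.9] 55.226135000419234 8.275
red side [308.  224.8] [290.8 292.6] [60.7 62.2]
red side [402.7 131.6] [ 475.5 -101.5] [ 46.  167.5]
red side [151.7 203.8] [474.7 409.7] [ 26.7 149.9]
red top [352.3 170.8] [604.9   9.2] [94.2 94.7]
red wrist [286.8 296.2] [480.5 -97. ] [60.6 68.4]
red wrist [411.2 208. ] [443.3 -52.9] [12.7 14.2]
red wrist [ 99.2 179.4] [ 433.1 -162.3] [5.5 8.2]
red_bung_mid side [(array([397.5, 130.8]), 0.82, array([481.3, -95.7])), (array([333.2, 257.8]), 0.74, array([215.9, 322.1])), (array([356.7, 271.7]), 0.6, array([181.8, 322.2]))]
red_bung_mid top [(array([270.9, 266.7]), 0.74, array([410.6, 166.3]))]
red_bung_mid wrist [(array([284., 299.]), 0.9, array([479.5, -98.3])), (array([426.2, 136.5]), 0.76, array([418.2, -50.4])), (array([533.7, 122.5]), 0.61, array([413.6, -15. ]))]
```

View pics/side_2.png

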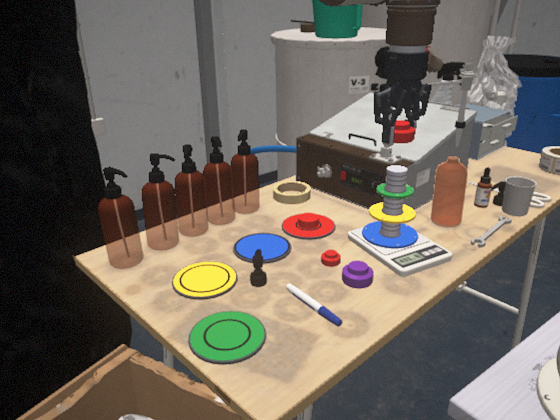

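The side view shows the bung held upright at (402,131) and the three discs still stacked and undisturbed at (395,205).

Call:
{"api": "arm_command", "payload": {"rows": [{"grip": 0.4,"linear": [-30,14,0],"rot": [0,0,0]},{"grip": 0.4,"linear": [-80,38,0],"rot": [0,0,0]},{"grip": 0.4,"linear": [-130,61,20],"rot": [0,0,0]},{"grip": 0.4,"linear": [-160,75,40],"rot": [0,0,0]},{"grip": 0.4,"linear": [-170,80,60],"rot": [0,0,0]},{"grip": 0.4,"linear": [-170,80,80],"rot": [0,0,0]},{"grip": 0.4,"linear": [-170,80,80],"rot": [0,0,0]}]}}

```text
clock: 9.3
position: [647.8, -20.1, 138.8]
ee_rot: [0.0, 1.0, -0.0, -0.003]
contact_force: [0.3, -0.2, 0.8]
gripper_width: 55.7
grasp_force: 63.4
```

```bash
python3 g.py red 6 170 wrist_3; python3 -c "
from fit import *
for n in ('wrist','side'):
    C=cam(n); print(n,[(np.array(d['pixel']),d['score'],atz(*C,d['pixel'],26)) for d in models.tip_of(C[0],'red_stand_top')[:2]])"
```

```text
tcp [650.  -20.  142.4] [   0.1 1000.    -0.1    0.7] 55.648065697661785 9.45
red side [411.   50.5] [ 2616.3 -2859.9] [ 260.6 2772.5]
red side [308.  224.8] [650.3 -20. ] [117.  119.5]
red side [311.8 160. ] [ 981.7 -316.9] [ 76.  212.4]
red top [351.4 174.5] [643.9 -17.8] [103.3 118.5]
red top [468.9 246.2] [ 472.4 -302.7] [27.1 53.4]
red wrist [281.5 251. ] [710.  -19.7] [154.6 235.7]
red wrist [368.1  18.4] [507.2  45.4] [39.  42.8]
red wrist [ 70.9 279.2] [ 727.1 -214.9] [23.5 36.4]
red_bung_mid side [(array([307.1, 158.2]), 0.85, array([644.4,  -9.5])), (array([357.4, 271.2]), 0.77, array([266.8, 227.1])), (array([331.4, 255.7]), 0.55, array([316.6, 226.6]))]
red_bung_mid top [(array([362.2, 157.8]), 0.46, array([648.6, -20.6]))]
red_bung_mid wrist [(array([284.1, 298.1]), 0.61, array([649.7, -18.8])), (array([370.5,  15.8]), 0.59, array([551.9,   7.9]))]
wrist [(array([280.7, 203.8]), 0.67, array([649.3, -20.4,  26. ]))]
side [(array([308.6, 217.9]), 0.96, array([644.1, -16.3,  26. ]))]
```

View pics/wrist_3.png

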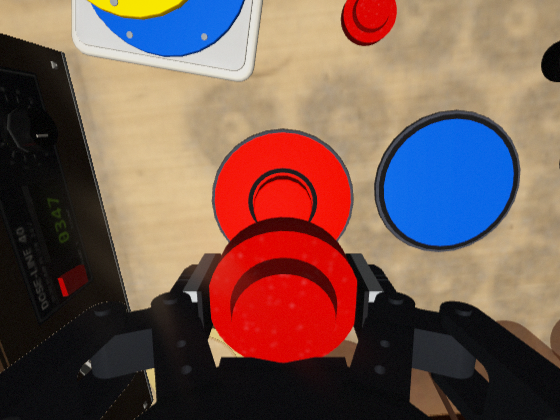

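The wrist view shows the bung at (283,290), aligned over the red post at (281,195). Stand centre is (649.5,-20), so I'm lowering it.

Call:
{"api": "arm_command", "payload": {"rows": [{"grip": 0.4,"linear": [0,0,30],"rot": [0,0,0]},{"grip": 0.4,"linear": [0,0,60],"rot": [0,0,0]},{"grip": 0.4,"linear": [0,0,85],"rot": [0,0,0]},{"grip": 0.4,"linear": [0,0,96],"rot": [0,0,0]},{"grip": 0.4,"linear": [0,0,101],"rot": [0,0,0]},{"grip": 0.4,"linear": [0,0,101],"rot": [0,0,0]},{"grip": 0.4,"linear": [0,0,101],"rot": [0,0,0]}]}}

```text
clock: 10.68
position: [650.6, -19.5, 41.4]
ee_rot: [0.0, 1.0, 0.0, 0.001]
contact_force: [0.2, 0.8, -0.1]
gripper_width: 55.5
grasp_force: 63.4
```

Call:
{"api": "arm_command", "payload": {"rows": [{"grip": 0.4,"linear": [0,0,1.5],"rot": [0,0,0]},{"grip": 0.4,"linear": [0,0,2.5],"rot": [0,0,0]},{"grip": 0.4,"linear": [0,0,2.5],"rot": [0,0,0]}]}}

```text
clock: 11.05
position: [649.8, -19.6, 37.8]
ee_rot: [0.0, 1.0, -0.0, -0.0]
contact_force: [-0.4, -0.0, -0.3]
gripper_width: 55.2
grasp_force: 63.4
```

Call:
{"api": "arm_command", "payload": {"rows": [{"grip": 0.4,"linear": [0,0,1],"rot": [0,0,0]},{"grip": 0.4,"linear": [0,0,2],"rot": [0,0,0]},{"grip": 0.4,"linear": [0,0,2],"rot": [0,0,0]}]}}

```text
clock: 11.42
position: [649.8, -19.6, 35.7]
ee_rot: [0.0, 1.0, -0.0, -0.0]
contact_force: [0.5, 0.1, -0.3]
gripper_width: 55.3
grasp_force: 63.4
```

Call:
{"api": "arm_command", "payload": {"rows": [{"grip": 0.4,"linear": [0,0,1],"rot": [0,0,0]},{"grip": 0.4,"linear": [0,0,2],"rot": [0,0,0]},{"grip": 0.4,"linear": [0,0,2],"rot": [0,0,0]}]}}

```text
clock: 11.8
position: [649.8, -19.6, 33.7]
ee_rot: [0.0, 1.0, -0.0, -0.0]
contact_force: [-0.6, 1.0, -0.6]
gripper_width: 55.5
grasp_force: 63.4
```

```bash
python3 -c "
from h import *
p,W=cam('side'); save(p,'s4.png',(250,140,370,260),5)
print(arm.read_state()['contact_force'],arm.read_state()['position'])
print(proj(p,W,[650,-20,26]),proj(p,W,[650,-20,6]),proj(p,W,[650,-20,59]),[(d['pixel'],d['score']) for d in models.tip_of(p,'red_bung_mid')[:3]])"
```

```text
[ 0.22551392 -0.44927136 -1.23824026] [649.85966261 -19.62052304  33.74371411]
[308.15622364 216.54972989] [308.03299614 224.35926281] [308.36382013 203.39331914] [([307.5, 201.5], 0.92), ([331.5, 255.5], 0.72), ([355.8, 272.7], 0.64)]
```

View pics/s4.png

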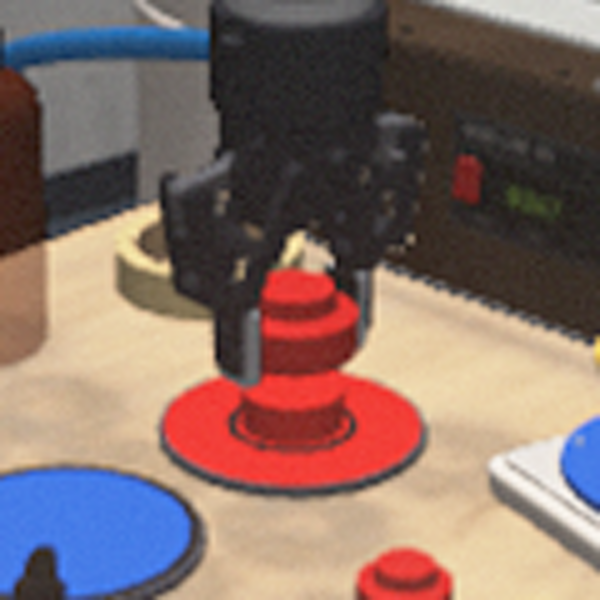

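I had the sign wrong: the bung's underside is 11 mm above the TCP. The picture agrees, with a gap of about 18 mm between the bung's bottom edge at crop y 375 and where it should be, at 409. I'm lowering to about TCP z = 15.5.

Call:
{"api": "arm_command", "payload": {"rows": [{"grip": 0.4,"linear": [0,0,6],"rot": [0,0,0]},{"grip": 0.4,"linear": [0,0,12],"rot": [0,0,0]},{"grip": 0.4,"linear": [0,0,16],"rot": [0,0,0]},{"grip": 0.4,"linear": [0,0,17.5],"rot": [0,0,0]},{"grip": 0.4,"linear": [0,0,17.5],"rot": [0,0,0]}]}}

```text
clock: 12.52
position: [649.9, -19.6, 16.2]
ee_rot: [0.0, 1.0, -0.0, -0.0]
contact_force: [-0.4, 0.5, -0.3]
gripper_width: 55.5
grasp_force: 63.5
```

Call:
{"api": "arm_command", "payload": {"rows": [{"grip": 0.4,"linear": [0,0,0.5],"rot": [0,0,0]},{"grip": 0.4,"linear": [0,0,1],"rot": [0,0,0]},{"grip": 0.4,"linear": [0,0,1],"rot": [0,0,0]}]}}

```text
clock: 12.9
position: [650.0, -19.6, 15.6]
ee_rot: [0.0, 1.0, 0.0, 0.0]
contact_force: [0.1, 1.0, 0.2]
gripper_width: 55.4
grasp_force: 63.6
```

Call:
{"api": "arm_command", "payload": {"rows": [{"grip": 0.4,"linear": [0,0,0.5],"rot": [0,0,0]},{"grip": 0.4,"linear": [0,0,1],"rot": [0,0,0]},{"grip": 0.4,"linear": [0,0,1],"rot": [0,0,0]}]}}

```text
clock: 13.28
position: [650.1, -19.6, 15.6]
ee_rot: [-0.0, 1.0, -0.0, 0.0]
contact_force: [-3.3, 0.4, 6.6]
gripper_width: 55.3
grasp_force: 64.3
```

Contact at 6.6 N, so it's seated. I'm releasing and going straight up.

Call:
{"api": "arm_command", "payload": {"rows": [{"grip": 0.5,"linear": [0,0,-0.5],"rot": [0,0,0]},{"grip": 0.8,"linear": [0,0,-0.5],"rot": [0,0,0]},{"grip": 1,"linear": [0,0,-0.5],"rot": [0,0,0]},{"grip": 1,"linear": [0,0,-0.5],"rot": [0,0,0]},{"grip": 1,"linear": [0,0,-20],"rot": [0,0,0]},{"grip": 1,"linear": [0,0,-60],"rot": [0,0,0]},{"grip": 1,"linear": [0,0,-120],"rot": [0,0,0]},{"grip": 1,"linear": [0,0,-180],"rot": [0,0,0]},{"grip": 1,"linear": [0,0,-220],"rot": [0,0,0]}]}}

```text
clock: 14.4
position: [650.6, -19.7, 237.9]
ee_rot: [0.0, 1.0, 0.0, 0.002]
contact_force: [-0.7, 0.0, 0.0]
gripper_width: 85.5
grasp_force: 0.0
```

```bash
python3 g.py red 42 42.5
```

```text
tcp [651.1 -19.4 237.4] [   0.1 1000.     0.6    3.1] 85.46189079504833 14.55
red side [307.9 221. ] [619.7  10. ] [110.2 182.4]
red side [411.   50.6] [ 2424.4 -2612.3] [ 244.2 2559.8]
red side [203.9 176.7] [994.2  55.6] [ 72.6 237.9]
red top [352.2 170.7] [643.6 -14.1] [113.5 115. ]
red top [468.2 245.1] [ 471.9 -287.9] [29.  44.6]
red wrist [281.9 174.1] [645.  -19.4] [106.9 107.3]
red wrist [344.6  37. ] [513.8  39.2] [35.8 38.1]
red wrist [28.2 12.9] [ 494.6 -251.8] [19.5 42.7]
red_bung_mid side [(array([309.1, 211. ]), 0.9, array([644.9, -18.1])), (array([357.7, 273.7]), 0.83, array([395.9,  83. ])), (array([331.4, 255.7]), 0.59, array([470.2,  76.9]))]
red_bung_mid top [(array([355.5, 169.8]), 0.92, array([645.8, -21.5]))]
red_bung_mid wrist [(array([344.4,  40.5]), 0.67, array([516.6,  39.1])), (array([282.5, 183.7]), 0.65, array([652.7, -18.6]))]
```

Call:
{"api": "arm_command", "payload": {"rows": [{"grip": 1,"linear": [50,-23,0],"rot": [0,0,0]},{"grip": 1,"linear": [100,-46,0],"rot": [0,0,0]},{"grip": 1,"linear": [150,-69,0],"rot": [0,0,0]},{"grip": 1,"linear": [172,-79,0],"rot": [0,0,0]},{"grip": 1,"linear": [172,-79,0],"rot": [0,0,0]}]}}

```text
clock: 15.32
position: [475.9, -99.2, 233.4]
ee_rot: [0.001, 1.0, -0.0, -0.001]
contact_force: [0.6, -0.2, 1.1]
gripper_width: 85.6
grasp_force: 0.0
```

```bash
python3 g.py green 130 149 wrist_5
python3 - <<'E'
from fit import *
for n in('top','wrist'):
    C=cam(n)
    for c,z in(('yellow',80),('blue',30)): print(n,c,[tuple(map(np.array,o)) for o in stand(*C,c,z)[:2]])
E
```

```text
tcp [478.5 -98.4 233.6] [  -0.  1000.    -0.1   -0.5] 85.33004949105462 15.475
green side [226.5 335.6] [308.9 403.4] [86.9 87.8]
green side [336.8  16.8] [-5534.8  5839.4] [  709.  21369.1]
green side [394.3 191.8] [476.1 -96.9] [70.4 76.9]
green wrist [278.5 205. ] [ 479.4 -101. ] [72.4 72.4]
green_disc_mid side [(array([397.6, 181.5]), 0.62, array([469.8, -96.6]))]
green_disc_mid top []
green_disc_mid wrist [(array([279.3, 221.4]), 0.84, array([ 481.9, -100.2]))]
top yellow [(array([231.9, 184.7]), array([593.6, 272.6]), array([102.8, 109.1]))]
top blue [(array([295. , 175.4]), array([631.5, 123.7]), array([108.7, 109.4])), (array([439.7,  30.4]), array([1005.5, -221.6]), array([ 91.4, 193.9]))]
wrist yellow [(array([281.7, 175.9]), array([ 480.8, -100.4]), array([92.7, 93.2])), (array([548.1, 292. ]), array([579. , 183.7]), array([48.5, 72.7]))]
wrist blue [(array([469. , 291.9]), array([608.9, 119.1]), array([ 66.1, 101.4])), (array([284.7, 162.4]), array([480.6, -99. ]), array([114.2, 114.6]))]
```

View pics/wrist_5.png

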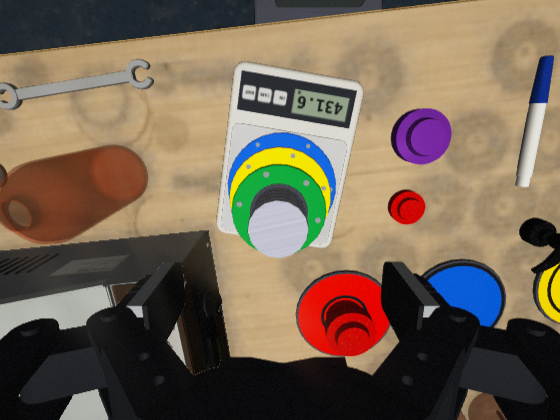

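The wrist view shows the green disc's hub top at (278,225), with the yellow and blue discs concentric under it, and the red bung standing on its post at (348,325). The measured diameters of 72, 93 and 114 mm match the text.

Call:
{"api": "arm_command", "payload": {"rows": [{"grip": 1,"linear": [-2,-1.5,30],"rot": [0,0,0]},{"grip": 1,"linear": [-2,-1.5,60],"rot": [0,0,0]},{"grip": 1,"linear": [-2,-1.5,85],"rot": [0,0,0]},{"grip": 1,"linear": [-2,-1.5,97],"rot": [0,0,0]},{"grip": 1,"linear": [-2,-1.5,97],"rot": [0,0,0]},{"grip": 1,"linear": [-2,-1.5,97],"rot": [0,0,0]}]}}

```text
clock: 16.48
position: [480.8, -100.0, 138.3]
ee_rot: [-0.0, 1.0, -0.0, 0.001]
contact_force: [-0.9, 0.0, -0.3]
gripper_width: 85.5
grasp_force: 0.0
```

Call:
{"api": "arm_command", "payload": {"rows": [{"grip": 0.7,"linear": [0,0,1.5],"rot": [0,0,0]},{"grip": 0.4,"linear": [0,0,1.5],"rot": [0,0,0]},{"grip": 0.2,"linear": [0,0,1.5],"rot": [0,0,0]},{"grip": 0.2,"linear": [0,0,1.5],"rot": [0,0,0]},{"grip": 0.2,"linear": [0,0,1.5],"rot": [0,0,0]}]}}

```text
clock: 17.1
position: [480.2, -100.2, 136.4]
ee_rot: [-0.0, 1.0, -0.0, 0.0]
contact_force: [-1.2, -1.3, 4.3]
gripper_width: 38.8
grasp_force: 60.0
```

Call:
{"api": "arm_command", "payload": {"rows": [{"grip": 0.2,"linear": [0,0,-4],"rot": [0,0,0]},{"grip": 0.2,"linear": [0,0,-12],"rot": [0,0,0]},{"grip": 0.2,"linear": [0,0,-30],"rot": [0,0,0]},{"grip": 0.2,"linear": [0,0,-60],"rot": [0,0,0]},{"grip": 0.2,"linear": [0,0,-90],"rot": [0,0,0]},{"grip": 0.2,"linear": [0,0,-90],"rot": [0,0,0]}]}}

```text
clock: 17.85
position: [481.3, -99.9, 228.3]
ee_rot: [-0.0, 1.0, 0.0, 0.003]
contact_force: [0.4, -0.1, -2.1]
gripper_width: 39.1
grasp_force: 60.3
```

```bash
python3 g.py green 220 239
python3 - <<'E'
from fit import *
C=cam('wrist')
for c,z in(('yellow',80),('blue',30)): print(c,[tuple(map(np.array,o)) for o in stand(*C,c,z)[:2]])
E
```

```text
tcp [479.  -99.9 224.7] [   0.3 1000.     0.2   -1.1] 38.86616517638895 18.0
green side [226.7 335.5] [213.5 456.6] [66.6 67.2]
green side [336.4  17.5] [ 4774.3 -4034.4] [ 672.6 7753.3]
green side [398.3 148.4] [478.3 -96.9] [70.5 80.7]
green wrist [281.8 225.4] [477.8 -99.7] [71.6 72.1]
green_disc_mid side [(array([401.3, 134.6]), 0.75, array([ 483.7, -111.2]))]
green_disc_mid top []
green_disc_mid wrist [(array([281. , 280.3]), 0.87, array([479.2, -99.9]))]
yellow [(array([281.7, 176.3]), array([ 480.4, -100. ]), array([91.9, 92.6])), (array([552.8, 295.6]), array([578.7, 171.7]), array([29.6, 59.6]))]
blue [(array([469.8, 295.9]), array([621.3, 108.6]), array([100.9, 103.5])), (array([284.4, 162.5]), array([480.7, -99.1]), array([114.3, 114.7]))]
```

Call:
{"api": "arm_command", "payload": {"rows": [{"grip": 0.2,"linear": [2,30,0],"rot": [0,0,0]},{"grip": 0.2,"linear": [7,80,0],"rot": [0,0,0]},{"grip": 0.2,"linear": [12,135,0],"rot": [0,0,0]},{"grip": 0.2,"linear": [17,190,0],"rot": [0,0,0]},{"grip": 0.2,"linear": [22,245,0],"rot": [0,0,0]},{"grip": 0.2,"linear": [27,300,0],"rot": [0,0,0]},{"grip": 0.2,"linear": [32,355,10],"rot": [0,0,0]},{"grip": 0.2,"linear": [36,400,30],"rot": [0,0,0]},{"grip": 0.2,"linear": [38,430,60],"rot": [0,0,0]},{"grip": 0.2,"linear": [38,430,80],"rot": [0,0,0]}]}}

```text
clock: 19.45
position: [441.2, 331.6, 143.4]
ee_rot: [-0.001, 1.0, -0.001, -0.001]
contact_force: [-0.6, -0.3, -1.5]
gripper_width: 38.6
grasp_force: 60.6
```

Call:
{"api": "arm_command", "payload": {"rows": [{"grip": 0.2,"linear": [0,0,0],"rot": [0,0,0]}]}}

```text
clock: 19.58
position: [440.8, 329.1, 143.4]
ee_rot: [-0.0, 1.0, -0.002, -0.002]
contact_force: [0.2, 0.3, -0.6]
gripper_width: 38.8
grasp_force: 60.6
```

```bash
python3 g.py green 6 170 wrist_6
python3 - <<'E'
from fit import *
for n in('wrist','side','top'):
    C=cam(n); print(n,[(np.array(d['pixel']),round(d['score'],2),atz(*C,d['pixel'],6)) for d in models.tip_of(C[0],'green_stand_top')[:2]])
C=cam('wrist'); print(stand(*C,'green',145)[:2])
E
```

```text
tcp [442.6 330.  146.7] [   0.2 1000.     0.4    0.6] 38.59654751445872 19.725
green side [226.5 335.6] [440.3 330. ] [115.  116.2]
green side [341.1  21. ] [ 6515.4 -5961.4] [  637.9 10563. ]
green side [223.5 269.7] [622.4 226. ] [94.9 99.8]
green wrist [281.9 203.7] [481.2 329.8] [138.4 200. ]
green_disc_mid side [(array([222. , 250.6]), 0.76, array([422.9, 337.5]))]
green_disc_mid top [(array([192.3, 249.1]), 0.54, array([443. , 338.6]))]
green_disc_mid wrist [(array([282.7, 280.9]), 0.89, array([437.3, 330.6]))]
wrist [(array([282.1, 193.8]), 0.86, array([438.6, 330.7,   6. ]))]
side [(array([223.7, 333.6]), 0.65, array([444.2, 333.3,   6. ]))]
top [(array([208.2, 251.6]), 0.98, array([441.5, 331.8,   6. ]))]
[(array([281.9, 203.8]), (429.0120544433594, 329.96368408203125), (70.53208923339844, 101.14424133300781))]
```

View pics/wrist_6.png

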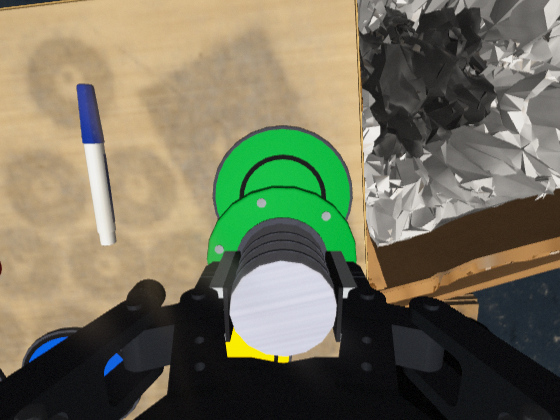

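The green disc, hub top at (284,305), is centred in y over the green stand at (282,190). The stand measures (440,330) and the disc is at (441,330). Lowering.

Call:
{"api": "arm_command", "payload": {"rows": [{"grip": 0.2,"linear": [0,0,40],"rot": [0,0,0]},{"grip": 0.2,"linear": [0,0,80],"rot": [0,0,0]},{"grip": 0.2,"linear": [0,0,105],"rot": [0,0,0]},{"grip": 0.2,"linear": [0,0,118],"rot": [0,0,0]},{"grip": 0.2,"linear": [0,0,122],"rot": [0,0,0]},{"grip": 0.2,"linear": [0,0,122],"rot": [0,0,0]},{"grip": 0.2,"linear": [0,0,122],"rot": [0,0,0]}]}}

```text
clock: 21.1
position: [442.5, 330.5, 24.9]
ee_rot: [0.0, 1.0, 0.001, 0.001]
contact_force: [-0.1, -0.2, -1.3]
gripper_width: 39.1
grasp_force: 60.7
```

Call:
{"api": "arm_command", "payload": {"rows": [{"grip": 0.2,"linear": [1,0,3],"rot": [0,0,0]},{"grip": 0.2,"linear": [1,0,5],"rot": [0,0,0]},{"grip": 0.2,"linear": [1,0,5],"rot": [0,0,0]},{"grip": 0.2,"linear": [1,0,5],"rot": [0,0,0]}]}}

```text
clock: 21.6
position: [441.0, 330.0, 19.2]
ee_rot: [0.0, 1.0, 0.0, 0.0]
contact_force: [-0.8, -1.0, 2.2]
gripper_width: 38.7
grasp_force: 60.7
```

Call:
{"api": "arm_command", "payload": {"rows": [{"grip": 0.2,"linear": [0,0,0.7],"rot": [0,0,0]},{"grip": 0.2,"linear": [0,0,0.7],"rot": [0,0,0]}]}}

```text
clock: 21.85
position: [441.0, 330.0, 19.1]
ee_rot: [-0.0, 1.0, 0.0, 0.0]
contact_force: [-2.4, -1.6, 7.2]
gripper_width: 39.1
grasp_force: 61.7
```

Call:
{"api": "arm_command", "payload": {"rows": [{"grip": 0.35,"linear": [0,0,-0.7],"rot": [0,0,0]},{"grip": 0.7,"linear": [0,0,-0.7],"rot": [0,0,0]},{"grip": 1,"linear": [0,0,-0.7],"rot": [0,0,0]},{"grip": 1,"linear": [0,0,-0.7],"rot": [0,0,0]},{"grip": 1,"linear": [0,0,-10],"rot": [0,0,0]},{"grip": 1,"linear": [0,0,-50],"rot": [0,0,0]},{"grip": 1,"linear": [0,0,-110],"rot": [0,0,0]},{"grip": 1,"linear": [0,0,-165],"rot": [0,0,0]},{"grip": 1,"linear": [0,0,-200],"rot": [0,0,0]},{"grip": 1,"linear": [0,0,-200],"rot": [0,0,0]}]}}

```text
clock: 23.1
position: [442.2, 331.2, 222.5]
ee_rot: [-0.0, 1.0, 0.003, 0.003]
contact_force: [-0.7, 0.4, -0.1]
gripper_width: 85.6
grasp_force: 0.0
```

```bash
python3 g.py green 12 31
```

```text
tcp [440.4 329.4 217.5] [   0.3 1000.    -0.4   -0.6] 85.35056104032051 23.25
green side [226.6 336.9] [433.8 333.6] [113.4 114.8]
green side [336.6  16.9] [-7605.5  7792. ] [  925.8 28922.2]
green wrist [282.4 182. ] [440.5 330.5] [115.8 116.2]
green_disc_mid side [(array([227.7, 321. ]), 0.82, array([439.3, 327.2]))]
green_disc_mid top [(array([205.4, 252.7]), 0.77, array([438.3, 334.3]))]
green_disc_mid wrist [(array([280.4, 187.6]), 0.64, array([440.3, 328.5]))]
```

Green is in place. Back to the stack for the yellow disc.

Call:
{"api": "arm_command", "payload": {"rows": [{"grip": 1,"linear": [-5,-55,0],"rot": [0,0,0]},{"grip": 1,"linear": [-10,-110,0],"rot": [0,0,0]},{"grip": 1,"linear": [-15,-165,0],"rot": [0,0,0]},{"grip": 1,"linear": [-20,-220,0],"rot": [0,0,0]},{"grip": 1,"linear": [-25,-275,0],"rot": [0,0,0]},{"grip": 1,"linear": [-30,-330,0],"rot": [0,0,0]},{"grip": 1,"linear": [-36,-385,0],"rot": [0,0,0]},{"grip": 1,"linear": [-39,-430,20],"rot": [0,0,0]},{"grip": 1,"linear": [-39,-430,40],"rot": [0,0,0]},{"grip": 1,"linear": [-39,-430,40],"rot": [0,0,0]}]}}

```text
clock: 24.65
position: [478.4, -100.8, 176.0]
ee_rot: [0.001, 1.0, -0.0, -0.003]
contact_force: [0.6, 0.4, 1.4]
gripper_width: 85.4
grasp_force: 0.0
```

```bash
python3 g.py yellow 80 99
```

```text
tcp [480.4 -99.7 178.6] [  -0.5 1000.    -0.2    0.4] 85.20678920415205 24.8
yellow side [204.2 278.6] [502.6 328.6] [100.4 100.6]
yellow side [391.7 213.5] [476.9 -96.4] [ 92.7 101.9]
yellow top [228.8 185.5] [595.  274.3] [ 99.5 106.6]
yellow wrist [281.1 209.1] [ 480.8 -100.3] [92.6 93.3]
yellow_disc_mid side [(array([393.8, 200.9]), 0.83, array([ 482.9, -107.5]))]
yellow_disc_mid top [(array([262.8, 213.4]), 0.59, array([529.8, 194.9])), (array([270.7, 267.5]), 0.16, array([407.7, 173.4]))]
yellow_disc_mid wrist [(array([280.5, 218.4]), 0.74, array([ 480. , -100.7]))]
```

Call:
{"api": "arm_command", "payload": {"rows": [{"grip": 1,"linear": [0,0,30],"rot": [0,0,0]},{"grip": 1,"linear": [0,0,60],"rot": [0,0,0]},{"grip": 1,"linear": [0,0,82],"rot": [0,0,0]},{"grip": 1,"linear": [0,0,90],"rot": [0,0,0]},{"grip": 1,"linear": [0,0,90],"rot": [0,0,0]},{"grip": 1,"linear": [0,0,90],"rot": [0,0,0]}]}}

```text
clock: 25.7
position: [480.8, -99.9, 89.2]
ee_rot: [-0.0, 1.0, 0.0, 0.001]
contact_force: [0.8, 0.1, -0.5]
gripper_width: 85.6
grasp_force: 0.0
```

Call:
{"api": "arm_command", "payload": {"rows": [{"grip": 0.7,"linear": [0,0,2],"rot": [0,0,0]},{"grip": 0.4,"linear": [0,0,2],"rot": [0,0,0]},{"grip": 0.2,"linear": [0,0,2],"rot": [0,0,0]},{"grip": 0.2,"linear": [0,0,2],"rot": [0,0,0]},{"grip": 0.2,"linear": [0,0,2],"rot": [0,0,0]}]}}

```text
clock: 26.32
position: [480.4, -100.1, 86.6]
ee_rot: [-0.0, 1.0, -0.0, 0.001]
contact_force: [-0.9, 0.2, 5.2]
gripper_width: 38.5
grasp_force: 60.2
```

Call:
{"api": "arm_command", "payload": {"rows": [{"grip": 0.2,"linear": [0,0,-4],"rot": [0,0,0]},{"grip": 0.2,"linear": [0,0,-12],"rot": [0,0,0]},{"grip": 0.2,"linear": [0,0,-30],"rot": [0,0,0]},{"grip": 0.2,"linear": [0,0,-60],"rot": [0,0,0]},{"grip": 0.2,"linear": [0,0,-100],"rot": [0,0,0]},{"grip": 0.2,"linear": [0,0,-120],"rot": [0,0,0]},{"grip": 0.2,"linear": [0,0,-120],"rot": [0,0,0]}]}}

```text
clock: 27.2
position: [480.5, -100.0, 207.7]
ee_rot: [0.0, 1.0, 0.0, 0.002]
contact_force: [-0.2, -0.2, -1.4]
gripper_width: 38.6
grasp_force: 60.4
```

```bash
python3 g.py yellow 201 220
python3 - <<'E'
from fit import *
C=cam('wrist')
print([tuple(map(np.array,o)) for o in stand(*C,'blue',30)[:2]])
E
```

```text
tcp [ 478.9 -100.   204.8] [   0.3 1000.     0.1   -1.4] 38.95759303996827 27.35
yellow side [204.2 278.6] [335.1 412.8] [72.4 72.6]
yellow side [396.5 158.2] [475.2 -91.7] [ 91.3 106.4]
yellow top [230.4 186.5] [575.6 258.5] [89.3 97.4]
yellow wrist [281.7 227.7] [478.1 -99.5] [90.5 91.7]
yellow_disc_mid side [(array([396.7, 146.9]), 0.59, array([476.3, -91.7]))]
yellow_disc_mid top [(array([206.3, 253.1]), 0.54, array([434.5, 299.7]))]
yellow_disc_mid wrist [(array([283.2, 281.9]), 0.71, array([479.2, -99.1]))]
[(array([481.9, 303.1]), array([618.2, 109.2]), array([ 95. , 101.7])), (array([282.4, 160.2]), array([479.6, -99.2]), array([112.4, 113.7]))]
```

Call:
{"api": "arm_command", "payload": {"rows": [{"grip": 0.2,"linear": [-10,30,0],"rot": [0,0,0]},{"grip": 0.2,"linear": [-27,80,0],"rot": [0,0,0]},{"grip": 0.2,"linear": [-45,135,0],"rot": [0,0,0]},{"grip": 0.2,"linear": [-63,190,0],"rot": [0,0,0]},{"grip": 0.2,"linear": [-82,245,0],"rot": [0,0,0]},{"grip": 0.2,"linear": [-100,300,0],"rot": [0,0,0]},{"grip": 0.2,"linear": [-116,350,10],"rot": [0,0,0]},{"grip": 0.2,"linear": [-126,378,30],"rot": [0,0,0]},{"grip": 0.2,"linear": [-126,378,60],"rot": [0,0,0]},{"grip": 0.2,"linear": [-126,378,60],"rot": [0,0,0]}]}}

```text
clock: 28.8
position: [604.0, 277.1, 142.0]
ee_rot: [0.0, 1.0, -0.002, -0.004]
contact_force: [-0.9, -0.6, -1.5]
gripper_width: 39.1
grasp_force: 60.6
```

```bash
python3 g.py yellow 6 170 wrist_7
python3 - <<'E'
from fit import *
for n in('wrist','side','top'):
    C=cam(n); print(n,[(np.array(d['pixel']),round(d['score'],2),atz(*C,d['pixel'],6)) for d in models.tip_of(C[0],'yellow_stand_top')[:2]])
E
```

```text
tcp [606.7 277.8 147.4] [   0.1 1000.     0.2    0.9] 38.68716713228531 28.95
yellow side [204.2 278.6] [604.9 277.1] [117.4 118. ]
yellow side [199.  221.8] [836.5 160.8] [124.  136.6]
yellow top [235.8 190.7] [609.6 284.4] [117.1 130.7]
yellow wrist [282.2 215.6] [675.1 278.8] [172.5 254.7]
yellow_disc_mid side [(array([198.4, 209.7]), 0.67, array([563.6, 297.5]))]
yellow_disc_mid top [(array([220.3, 175.3]), 0.7, array([603.5, 284.8]))]
yellow_disc_mid wrist [(array([282.1, 281.3]), 0.89, array([601.6, 278.1])), (array([109.2, 231.6]), 0.65, array([580.7, 212.2]))]
wrist []
side [(array([204.9, 277.9]), 0.93, array([603.4, 277. ,   6. ]))]
top [(array([230.7, 184. ]), 0.56, array([610.1, 282.6,   6. ]))]
```

View pics/wrist_7.png

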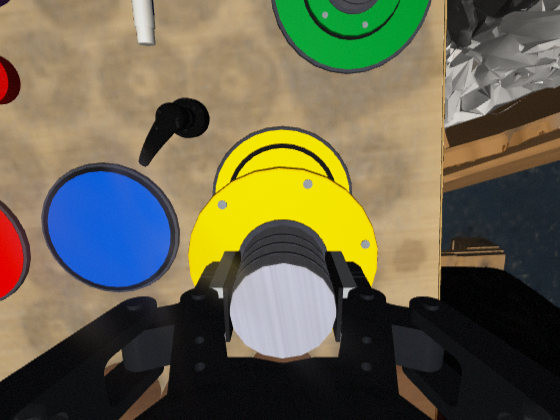

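The wrist view shows the yellow disc over its stand. The rim is at rows 127 and up and columns 213 to 352, centred just like the green one. The pump at (180,120) is clear of the gripper.

Call:
{"api": "arm_command", "payload": {"rows": [{"grip": 0.2,"linear": [1,0,40],"rot": [0,0,0]},{"grip": 0.2,"linear": [1,0,80],"rot": [0,0,0]},{"grip": 0.2,"linear": [1,0,105],"rot": [0,0,0]},{"grip": 0.2,"linear": [1,0,120],"rot": [0,0,0]},{"grip": 0.2,"linear": [1,0,124],"rot": [0,0,0]},{"grip": 0.2,"linear": [1,0,124],"rot": [0,0,0]},{"grip": 0.2,"linear": [1,0,124],"rot": [0,0,0]}]}}

```text
clock: 30.28
position: [605.7, 278.4, 23.5]
ee_rot: [0.0, 1.0, 0.001, 0.001]
contact_force: [-0.0, 0.1, -1.3]
gripper_width: 38.3
grasp_force: 60.6
```

Call:
{"api": "arm_command", "payload": {"rows": [{"grip": 0.2,"linear": [0,0,2],"rot": [0,0,0]},{"grip": 0.2,"linear": [0,0,4],"rot": [0,0,0]},{"grip": 0.2,"linear": [0,0,4],"rot": [0,0,0]},{"grip": 0.2,"linear": [0,0,4],"rot": [0,0,0]}]}}

```text
clock: 30.78
position: [605.2, 278.1, 19.2]
ee_rot: [-0.0, 1.0, 0.0, 0.0]
contact_force: [-2.4, 0.5, 5.3]
gripper_width: 39.0
grasp_force: 60.8
```

Seated at 5.3 N. Releasing.

Call:
{"api": "arm_command", "payload": {"rows": [{"grip": 0.35,"linear": [0,0,-0.5],"rot": [0,0,0]},{"grip": 0.7,"linear": [0,0,-0.5],"rot": [0,0,0]},{"grip": 1,"linear": [0,0,-0.5],"rot": [0,0,0]},{"grip": 1,"linear": [0,0,-0.5],"rot": [0,0,0]},{"grip": 1,"linear": [0,0,-10],"rot": [0,0,0]},{"grip": 1,"linear": [0,0,-50],"rot": [0,0,0]},{"grip": 1,"linear": [0,0,-110],"rot": [0,0,0]},{"grip": 1,"linear": [0,0,-160],"rot": [0,0,0]},{"grip": 1,"linear": [0,0,-160],"rot": [0,0,0]}]}}

```text
clock: 31.9
position: [607.5, 279.3, 185.0]
ee_rot: [-0.0, 1.0, 0.003, 0.005]
contact_force: [-0.1, 0.4, -0.2]
gripper_width: 85.6
grasp_force: 0.0
```

```bash
python3 g.py yellow 12 31
```

```text
tcp [604.3 277.6 177.6] [   0.3 1000.    -0.1   -0.6] 85.68034627604506 32.05
yellow side [204.3 279.7] [596.4 281.4] [115.9 116.2]
yellow top [232.7 190.8] [595.8 277.7] [ 96.1 117.7]
yellow wrist [281.2 188.9] [604.8 277.8] [115.9 116.3]
yellow_disc_mid side [(array([205.1, 266.5]), 0.91, array([602.4, 274.9]))]
yellow_disc_mid top [(array([226.8, 182.6]), 0.57, array([609.5, 289. ]))]
yellow_disc_mid wrist [(array([281.8, 195.6]), 0.7, array([604.1, 278.3]))]
```

Call:
{"api": "arm_command", "payload": {"rows": [{"grip": 1,"linear": [18,-55,0],"rot": [0,0,0]},{"grip": 1,"linear": [36,-110,0],"rot": [0,0,0]},{"grip": 1,"linear": [54,-165,0],"rot": [0,0,0]},{"grip": 1,"linear": [73,-220,0],"rot": [0,0,0]},{"grip": 1,"linear": [92,-275,0],"rot": [0,0,0]},{"grip": 1,"linear": [110,-330,10],"rot": [0,0,0]},{"grip": 1,"linear": [125,-378,30],"rot": [0,0,0]},{"grip": 1,"linear": [125,-378,40],"rot": [0,0,0]},{"grip": 1,"linear": [125,-378,40],"rot": [0,0,0]}]}}

```text
clock: 33.33
position: [479.4, -100.3, 137.0]
ee_rot: [0.0, 1.0, -0.0, -0.001]
contact_force: [-0.0, -0.0, 1.2]
gripper_width: 86.0
grasp_force: 0.0
```

```bash
python3 g.py blue 30 49
```

```text
tcp [480.8 -99.3 138.4] [  -0.8 1000.    -0.1    0.4] 85.39277563086877 33.475
blue side [535.7 114. ] [  883.  -1510.9] [ 313.3 1507. ]
blue side [261.4 246.4] [601.7 144.9] [104.8 105.5]
blue side [389.6 235.2] [476.9 -95.2] [112.7 118.2]
blue top [295.  175.4] [631.4 123.7] [108.8 109.2]
blue top [439.7  30.5] [1002.3 -218.7] [100.  189.3]
blue top [385.4 260.5] [430.9 -98.5] [12.6 55.7]
blue wrist [282.1 203.8] [480.7 -99.1] [114.4 114.5]
blue wrist [519.2 318.3] [583.2 108.5] [29.2 71.8]
blue wrist [481.6 395.4] [661.5  87.8] [ 9.9 32.2]
blue_disc_mid side [(array([387.5, 221.6]), 0.83, array([ 491.2, -104. ]))]
blue_disc_mid top []
blue_disc_mid wrist [(array([283.2, 214.2]), 0.76, array([480.4, -98.2]))]
```

Call:
{"api": "arm_command", "payload": {"rows": [{"grip": 1,"linear": [0,0,30],"rot": [0,0,0]},{"grip": 1,"linear": [0,0,65],"rot": [0,0,0]},{"grip": 1,"linear": [0,0,90],"rot": [0,0,0]},{"grip": 1,"linear": [0,0,99],"rot": [0,0,0]},{"grip": 1,"linear": [0,0,99],"rot": [0,0,0]},{"grip": 1,"linear": [0,0,99],"rot": [0,0,0]}]}}

```text
clock: 34.38
position: [480.9, -99.9, 40.2]
ee_rot: [-0.0, 1.0, 0.0, 0.001]
contact_force: [0.3, 0.1, -0.1]
gripper_width: 85.5
grasp_force: 0.0
```

Call:
{"api": "arm_command", "payload": {"rows": [{"grip": 0.7,"linear": [0,0,2.5],"rot": [0,0,0]},{"grip": 0.4,"linear": [0,0,3],"rot": [0,0,0]},{"grip": 0.2,"linear": [0,0,3],"rot": [0,0,0]},{"grip": 0.2,"linear": [0,0,3],"rot": [0,0,0]},{"grip": 0.2,"linear": [0,0,3],"rot": [0,0,0]}]}}

```text
clock: 35.0
position: [480.2, -100.1, 36.6]
ee_rot: [-0.0, 1.0, -0.0, 0.0]
contact_force: [-0.9, 0.9, 4.6]
gripper_width: 39.1
grasp_force: 60.2
```

Call:
{"api": "arm_command", "payload": {"rows": [{"grip": 0.2,"linear": [0,0,-4],"rot": [0,0,0]},{"grip": 0.2,"linear": [0,0,-12],"rot": [0,0,0]},{"grip": 0.2,"linear": [0,0,-35],"rot": [0,0,0]},{"grip": 0.2,"linear": [0,0,-75],"rot": [0,0,0]},{"grip": 0.2,"linear": [0,0,-120],"rot": [0,0,0]},{"grip": 0.2,"linear": [0,0,-140],"rot": [0,0,0]},{"grip": 0.2,"linear": [0,0,-140],"rot": [0,0,0]}]}}

```text
clock: 35.88
position: [480.6, -100.0, 177.8]
ee_rot: [0.0, 1.0, 0.0, 0.002]
contact_force: [-0.3, 0.7, -1.9]
gripper_width: 39.1
grasp_force: 60.4
```

```bash
python3 g.py blue 170 189
```

```text
tcp [ 478.8 -100.1  174.7] [   0.3 1000.     0.1   -1.5] 39.06617837628172 36.025
blue side [535.7 113.8] [ 599.2 -891.2] [ 222.6 1070.9]
blue side [261.4 246.4] [399.3 285.6] [74.7 75.1]
blue side [394.9 172.5] [479.1 -95.8] [116.1 127.2]
blue top [295.  175.4] [607.2 123.5] [96.5 96.7]
blue top [439.8  30.6] [ 935.1 -178.6] [ 91.6 167.7]
blue top [400.7 259.8] [ 432.2 -103.9] [14.6 65.6]
blue wrist [281.4 225.2] [479.  -99.3] [113.2 113.6]
blue wrist [500.2 315.9] [512.9  10.2] [36.2 50.5]
blue wrist [280.6 350.1] [523.2 -99.3] [25.5 61.3]
blue_disc_mid side [(array([391.7, 158. ]), 0.81, array([ 496.7, -105. ]))]
blue_disc_mid top []
blue_disc_mid wrist [(array([281.9, 280.7]), 0.77, array([479.1, -99.7]))]
```

Call:
{"api": "arm_command", "payload": {"rows": [{"grip": 0.2,"linear": [-20,28,0],"rot": [0,0,0]},{"grip": 0.2,"linear": [-50,71,0],"rot": [0,0,0]},{"grip": 0.2,"linear": [-85,121,0],"rot": [0,0,0]},{"grip": 0.2,"linear": [-118,168,0],"rot": [0,0,0]},{"grip": 0.2,"linear": [-145,206,0],"rot": [0,0,0]},{"grip": 0.2,"linear": [-156,222,15],"rot": [0,0,0]},{"grip": 0.2,"linear": [-156,222,30],"rot": [0,0,0]},{"grip": 0.2,"linear": [-156,222,30],"rot": [0,0,0]},{"grip": 0.2,"linear": [-156,222,30],"rot": [0,0,0]}]}}

```text
clock: 37.3
position: [635.6, 120.7, 146.4]
ee_rot: [0.001, 1.0, -0.0, -0.0]
contact_force: [0.3, 0.0, -0.3]
gripper_width: 38.9
grasp_force: 60.6
```

```bash
python3 g.py blue 6 170 wrist_8
python3 - <<'E'
from fit import *
for n in('wrist','side','top'):
    C=cam(n); print(n,[(np.array(d['pixel']),round(d['score'],2),atz(*C,d['pixel'],6)) for d in models.tip_of(C[0],'blue_stand_top')[:2]])
E
```

```text
tcp [636.1 121.3 147.2] [   0.5 1000.     0.3    0.8] 38.544326234629764 37.45
blue side [526.4 118.7] [  983.  -1537.7] [ 219.3 1570.5]
blue side [261.4 246.4] [636.4 121. ] [110.4 111.2]
blue side [259.9 191.5] [890.6 -54.9] [155.5 167.9]
blue top [439.8  30.6] [1015.3 -226.6] [ 98.2 195. ]
blue top [295.7 178.7] [635.9 122.7] [108.2 120. ]
blue wrist [282.4 223.7] [699.8 122. ] [215.4 231.1]
blue wrist [281.1 350. ] [782.4 122.1] [ 49.3 117.7]
blue_disc_mid side [(array([257.7, 177.6]), 0.85, array([619.5, 136.9]))]
blue_disc_mid top [(array([297.2, 161.8]), 0.95, array([636.8, 119.3]))]
blue_disc_mid wrist [(array([284.4, 278.3]), 0.57, array([630.4, 122.4])), (array([104.5, 229.5]), 0.51, array([609.7,  53.5]))]
wrist []
side [(array([261.1, 244.1]), 0.73, array([642.6, 117.9,   6. ]))]
top [(array([295.8, 174.8]), 0.7, array([636.8, 121.7,   6. ])), (array([357. , 168.2]), 0.6, array([656.7, -29.5,   6. ]))]
```

View pics/wrist_8.png

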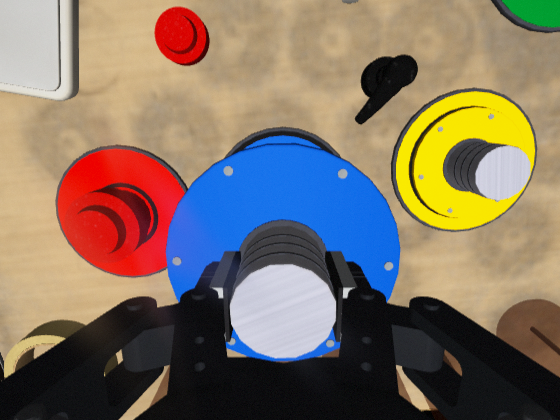

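The wrist view shows the blue disc centred over its stand, whose rim is visible at (282,130). Yellow and red stand properly, and the pump at (388,80) is clear.

Call:
{"api": "arm_command", "payload": {"rows": [{"grip": 0.2,"linear": [0,0.5,40],"rot": [0,0,0]},{"grip": 0.2,"linear": [0,0.5,80],"rot": [0,0,0]},{"grip": 0.2,"linear": [0,0.5,105],"rot": [0,0,0]},{"grip": 0.2,"linear": [0,0.5,120],"rot": [0,0,0]},{"grip": 0.2,"linear": [0,0.5,123],"rot": [0,0,0]},{"grip": 0.2,"linear": [0,0.5,123],"rot": [0,0,0]},{"grip": 0.2,"linear": [0,0.5,123],"rot": [0,0,0]}]}}

```text
clock: 38.78
position: [636.7, 122.7, 24.5]
ee_rot: [0.0, 1.0, 0.0, 0.001]
contact_force: [-0.8, -0.2, -1.1]
gripper_width: 38.6
grasp_force: 60.6
```

Call:
{"api": "arm_command", "payload": {"rows": [{"grip": 0.2,"linear": [0,0,2],"rot": [0,0,0]},{"grip": 0.2,"linear": [0,0,4],"rot": [0,0,0]},{"grip": 0.2,"linear": [0,0,5],"rot": [0,0,0]},{"grip": 0.2,"linear": [0,0,5],"rot": [0,0,0]}]}}

```text
clock: 39.28
position: [636.1, 122.4, 19.1]
ee_rot: [-0.0, 1.0, -0.0, 0.0]
contact_force: [-3.0, -0.7, 6.1]
gripper_width: 38.8
grasp_force: 60.9
```

Call:
{"api": "arm_command", "payload": {"rows": [{"grip": 0.35,"linear": [0,0,-0.5],"rot": [0,0,0]},{"grip": 0.7,"linear": [0,0,-0.5],"rot": [0,0,0]},{"grip": 1,"linear": [0,0,-0.5],"rot": [0,0,0]},{"grip": 1,"linear": [0,0,-0.5],"rot": [0,0,0]},{"grip": 1,"linear": [0,0,-10],"rot": [0,0,0]},{"grip": 1,"linear": [0,0,-50],"rot": [0,0,0]},{"grip": 1,"linear": [0,0,-110],"rot": [0,0,0]},{"grip": 1,"linear": [0,0,-170],"rot": [0,0,0]},{"grip": 1,"linear": [0,0,-220],"rot": [0,0,0]},{"grip": 1,"linear": [0,0,-220],"rot": [0,0,0]}]}}

```text
clock: 40.52
position: [638.3, 123.0, 245.0]
ee_rot: [-0.0, 1.0, 0.002, 0.006]
contact_force: [-0.8, -0.3, -1.3]
gripper_width: 85.2
grasp_force: 0.0
```

Call:
{"api": "arm_command", "payload": {"rows": [{"grip": 1,"linear": [0,0,0],"rot": [0,0,0]},{"grip": 1,"linear": [0,0,0],"rot": [0,0,0]},{"grip": 1,"linear": [0,0,0],"rot": [0,0,0]}]}}

```text
clock: 40.9
position: [635.5, 122.2, 236.7]
ee_rot: [0.0, 1.0, -0.001, -0.001]
contact_force: [-0.2, -0.2, -0.4]
gripper_width: 85.4
grasp_force: 0.0
```

```bash
python3 g.py blue 12 31 side_9 | grep -v "blue top\|blue side"
python3 - <<'E'
from h import *
np.set_printoptions(precision=1,suppress=True)
C=cam('side')
for q,z in (('red_bung_mid',42.5),('green_disc_mid',31),('yellow_disc_mid',31),('spare_pump_mid',28),('pen',0)):
    print(q,[atz(*C,d['pixel'],z)[:2] for d in models.tip_of(C[0],q)[:1]])
E
```

```text
tcp [635.8 122.3 237.4] [   0.1 1000.    -0.3   -0.6] 85.25688248469142 41.05
blue wrist [282.9 180.5] [637.  123.3] [115.4 115.8]
blue_disc_mid side [(array([308.8, 211.6]), 0.73, array([661. , -31.3])), (array([258.5, 234.6]), 0.62, array([642.5, 123.8]))]
blue_disc_mid top [(array([297.2, 170.6]), 0.8, array([642.9, 118.5]))]
blue_disc_mid wrist [(array([282. , 186.6]), 0.82, array([637.8, 122.4]))]
red_bung_mid [array([664. , -23.1])]
green_disc_mid [array([438.6, 328.7])]
yellow_disc_mid [array([606.1, 281.2])]
spare_pump_mid [array([534.7, 195.5])]
pen [array([411.6, 177.4])]
```

View pics/side_9.png

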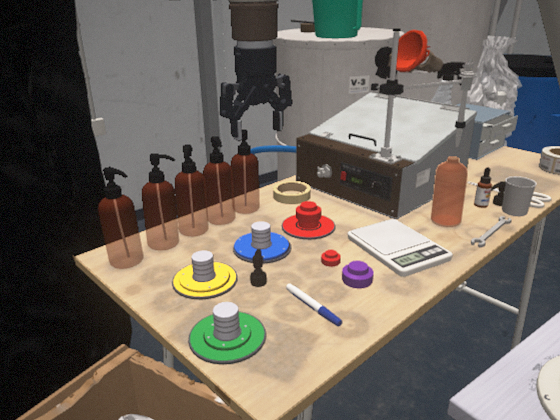

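The side view shows the bung at (308,215) and the blue (261,240), yellow (203,270) and green (227,325) discs upright and centred on their stands. The scale is clear, and the pump and pen haven't moved.

```bash
python3 -c "
from bench import job; print(job.job_done())"
```

```text
the job is handed in; nothing more can be done
None
```

The job is handed in: the red bung and the green, yellow and blue discs stand upright and centred on their own stands, the scale is clear, and the spare pump head and pen were not disturbed; the hand-in call returned no verdict.

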